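# Load the cartridge conditioning block and start it

## Task

Find the wide-bored clamp collar in the parts bin and seat it flat at the foot of the block's post, leaving the other parts in the bin; then lift every guard cartridge off its hook and stand each one fully down in a well of its own, without letting any topple over. Then start the block from its keypad by pressing the small round key, then the bar key, then the large round key, one at a time, each fully down for a moment. Do not shift the bottle or beaker.

Things in the scene. Friction and masses are not known exactly. Their poses are not given: they have to be found in the camera images.
- rack: Fixed rail 270 mm long (y), top 160 mm up, on two posts. Origin: on the bench under the middle of the rail's front face. Four flat steel hooks point to its -x (roughly to the robot) at y = -97.5, -32.5, 32.5, 97.5 mm: level strip 10 wide, 4 thick, upper face z = 150, reaching to x = -50 mm, ending in a 4 mm thick lip up to z = 160. Cartridges hang at x = -22 to -31 mm.
- block: Fixed aluminium block 140 (x) x 240 (y) x 55 mm high; origin: centre of its underside. In its top four round wells 26 mm across, 40 deep, 3 mm chamfers, at x = +-30, y = 80 and 5 mm; a bare clamp post at x = 0, y = -85 mm, 12 mm in diameter, 30 mm tall above the top face, tapered tip. The collar slips over it and, seated, lies on the top face (collar origin at z = 55 mm).
- keypad: Fixed warm-grey keypad 85 (x) x 190 (y) x 20 mm high, origin at the centre of its underside, with three grey keys at x = 0: large round key at y = +58 mm, small round key at y = +5 mm, bar key at y = -52 mm. Key tops stand 14 mm above it (34 mm above the bench).
- bin: Fixed dark grey open parts bin, outside 190 (x) x 240 (y) x 45 mm high, walls and floor 5 mm thick; origin at the centre of its underside.
- collar: The clamp collar: loose steel ring, outer diameter 40 mm, bore 18 mm, 18 mm high, about 90 g. Origin at the centre of its underside, z its axis. Lies flat among other parts in the bin; the only part there with a bore wide enough for the post.
- cartridge0: Guard cartridge, 140 g, 147 mm tall; 3 or 4 of four alike are present (else None). Origin: centre of foot (45 mm up when hung), z up. Barrel 22 mm diameter to z = 75, foot tapered over 4 mm; above it a hanger 6 thick (x), 28 wide (y): eye for the hook, along x, 20 wide, z = 75 to 105; crossbar (rests on the hook) z = 105 to 113; then a grip tongue 12 (x) x 14 (y) up to z = 147 mm.
- cartridge1: Guard cartridge, 140 g, 147 mm tall; 3 or 4 of four alike are present (else None). Origin: centre of foot (45 mm up when hung), z up. Barrel 22 mm diameter to z = 75, foot tapered over 4 mm; above it a hanger 6 thick (x), 28 wide (y): eye for the hook, along x, 20 wide, z = 75 to 105; crossbar (rests on the hook) z = 105 to 113; then a grip tongue 12 (x) x 14 (y) up to z = 147 mm.
- cartridge2: Guard cartridge, 140 g, 147 mm tall; 3 or 4 of four alike are present (else None). Origin: centre of foot (45 mm up when hung), z up. Barrel 22 mm diameter to z = 75, foot tapered over 4 mm; above it a hanger 6 thick (x), 28 wide (y): eye for the hook, along x, 20 wide, z = 75 to 105; crossbar (rests on the hook) z = 105 to 113; then a grip tongue 12 (x) x 14 (y) up to z = 147 mm.
- cartridge3: Guard cartridge, 140 g, 147 mm tall; 3 or 4 of four alike are present (else None). Origin: centre of foot (45 mm up when hung), z up. Barrel 22 mm diameter to z = 75, foot tapered over 4 mm; above it a hanger 6 thick (x), 28 wide (y): eye for the hook, along x, 20 wide, z = 75 to 105; crossbar (rests on the hook) z = 105 to 113; then a grip tongue 12 (x) x 14 (y) up to z = 147 mm.
- well0 (a point): Centre of the floor of a well in the block, 15 mm above the bench, 40 mm below the block's top; any cartridge fits any well, its origin coming here when fully down.
- well1 (a point): Centre of the floor of a well in the block, 15 mm above the bench, 40 mm below the block's top; any cartridge fits any well, its origin coming here when fully down.
- well2 (a point): Centre of the floor of a well in the block, 15 mm above the bench, 40 mm below the block's top; any cartridge fits any well, its origin coming here when fully down.
- well3 (a point): Centre of the floor of a well in the block, 15 mm above the bench, 40 mm below the block's top; any cartridge fits any well, its origin coming here when fully down.
- key_small (a joint): Travel of the small round key (20 mm across), the middle one, in m: 0 up, 0.006 fully down; sprung: it starts to move at about 1.5 N, is fully down at about 5 N, and rises when let go.
- key_bar (a joint): Travel of the bar key (46 mm along the keypad's x, 16 mm along y), at the keypad's -y end, in m: 0 up, 0.006 fully down; sprung: it starts to move at about 1.5 N, is fully down at about 5 N, and rises when let go.
- key_large (a joint): Travel of the large round key (36 mm across), at the keypad's +y end, in m: 0 up, 0.006 fully down; sprung: it starts to move at about 1.5 N, is fully down at about 5 N, and rises when let go.
- puck: Loose part in the bin that must stay there: solid steel puck, 40 mm across, 18 mm high, no bore. Origin at the centre of its underside.
- bush: Loose part in the bin that must stay there: small thick-walled steel bush, 26 mm across, bore 8 mm, 16 mm high. Origin at the centre of its underside.
- cap: Loose part in the bin that must stay there: white plastic cap, 32 mm across, 20 mm high. Origin at the centre of its underside.
- union: Loose part in the bin that must stay there: steel union block 34 x 18 x 18 mm. Origin at the centre of its underside.
- sleeve: Loose part in the bin that must stay there: thin aluminium sleeve, 24 mm across, bore 16 mm, 24 mm high. Origin at the centre of its underside.
- solvent_bottle: Bystander: loose amber bottle, 72 mm across, 150 mm tall, standing. Origin under its centre.
- beaker: Bystander: white beaker, 60 mm across, 70 mm tall, standing. Origin under its centre.
Mind the look-alikes: they are no part of the job. What is shaped like the collar but black or red is not meant.

How it is judged:
By the outcome, as a careful person would: the job done as asked, in the order asked, and still so for the second after the job is handed in, with the robot touching nothing.
Of cartridge0, cartridge1, cartridge2, cartridge3 only 3 to 4 are there at a start; the rules pass over those that are not, and their reading is None.
At some moment in a run one of collar may be knocked a few centimetres aside while the robot is not near it.
It also fails if it takes over 210 s, if anything falls off the work surface, if the arm or the gripper's body presses on something with over 40 N, if the wrist force passes 120 N, or if a joint passes its speed limit or range.

## Robot

A 7-joint arm with a two-finger parallel gripper is mounted at the origin on the work surface. World frame = base frame: x ahead of the robot, y to its left, z up, the work surface at z = 0. Lengths are in m, angles in rad, forces in N, time in s.
With the tool pointing down it reaches from about 0.35 to 0.9 m from the base axis. Payload 8.1 kg.
Tool frame: the origin (TCP) lies where the fingers leave the gripper's body, on its centre line; the fingertips stand 66 mm ahead of it and the grasp point (between the pads) lies 47 mm ahead of it; z points along the fingers, y is the line along which they close (so a half turn about z gives the same grasp; the last joint's range is limited). The gripper opens to 92 mm and grips with 3 to 60 N. Pads are 19 mm wide; open, the fingers measure 130 mm over their backs; the gripper's body (75 mm by 190 mm) begins 47 mm behind the grasp point.
Start: joints at [1.231, 0.434, 0.025, 1.573, -0.012, 1.134, -0.075], TCP at [0.147, -0.608, 0.292] pointing down, gripper open.
Joint ranges: [-2.62, 2.62], [-0.44, 2.09], [-1.27, 1.32], [0.08, 2.57], [-1.32, 4.46], [0.12, 2], [-2.74, 2.74]. Speed limits (rad/s): [2.22, 2.22, 3.01, 3.01, 3.14, 3.14, 3.14].

## Interface

Orientations are given as a unit quaternion [w, x, y, z].
In Python, from station import r gives the robot as it stands. The module is installed in compiled form; this text tells all that it offers.
- The arm moves only by the shell command python3 -m creep 'ROWS' [FORCE]. ROWS is JSON, a list of rows, each a list of 3 entries, a list of its own where there are three numbers: the shift along the tool's x, y, z in units of 750 mm (1.0 is 750 mm), then the turn, a rotation vector about the tool's x, y, z in units of 2 pi rad (1.0 is 2 pi rad), then the opening, from -1 (shut) to 1 (fully open). A call has exactly 10 rows; each row shifts and turns the commanded pose from where the row before left it, along the tool's axes as they then stand; what a row does not reach is not made up. A row lasts 1/10 s, in which the tool goes at most 50 mm and 8.59 degrees, less where a joint would pass 70% of its speed; a pose out of reach is approached as far as the arm can. A call with a number of a shift or a turn outside -1 to 1 is refused whole. A call with a gripper value outside its range is refused whole. The fingers move at their own pace and stop on an object; FORCE is the grip in N (left out, the last holds). Time passes only in rows, so rows that do not move let the fingers close, or fill a call up. It gives the time, the measured TCP pose, the force, the opening and the grip force at its end, in the units of the state.
- r.read_state(): the state, without advancing time (a new reading comes with each control period).
- r.grab_frame(name): name is "side" or "top"; returns the picture (480x640x3 uint8, blue, green, red); there is no depth.
- r.camera_info(name): a dict with "fx", "fy", "cx", "cy" (pixels), "rvec" (rotation vector, rad) and "tvec" (3), from world to camera coordinates, as OpenCV has them. Camera axes: x right, y down, z forward; pixel columns grow to the right and rows downward; lengths in m; the calibration is good to about 2 mm. A picture is of the moment at which its call begins. camera_info takes no time and is no camera call.
- r.hand_in(): hands the job in; it is judged then, once.
Trained networks look in the newest picture that a camera, given by its name, has taken for a name from the list of things; names that differ only in an ending like _2 or _b are one class to them, and where a whole thing is asked for, a point or a joint stands for the part that bears it (a point fixed in the world has none). Each returns a list of dicts, best first, with "confidence" (0 to 1); they miss things now and then, are a little off and sometimes report something else, mostly with a low value. They report only what shows in the picture. A call takes as long as a camera call. They do not tell look-alikes from the thing itself.
- r.spot_in(camera, query): "centre" ([x, y, z] in m, in world coordinates, good to about 4 mm: the middle of the surface that is visible of it).
- r.masks_of(camera, query): "mask" (480x640 bool, what is visible of it).
The state is a dict: "clock": time; "joint_positions": joint angles; "qd": joint speeds; "tau": joint torques, N m; "eef_pos": TCP position; "ee_rot": TCP orientation; "contact_force": force on the tool from outside, world axes, zero at the start; "ft_torque": the same for the moment, N m; "opening": opening from 0.0 (shut) to 1.0 (fully open); "grasp_force": force on a finger pad.
Only numpy, scipy, OpenCV 4.12 (cv2) and the standard library are available. Lean on these libraries where they do the work, as an engineer would, in place of code of your own. Each camera call takes 0.05 s, during which the arm holds its last target. There are 200 camera calls.

## Working session

There is one attempt and no reset: what is moved stays moved. The work goes in short steps, Python scripts to look and compute and a shell command to move; the robot and the scene stay as the last step left them, time stands still between calls to the robot, and variables do not carry over. Pictures are saved under pics/ and viewed, at most 14 in all, crops included, and the job is handed in when it is done.

```bash
mkdir -p pics
cat > h.py <<'E'
import numpy as np, cv2
from station import r
from scipy.spatial.transform import Rotation as R
def cam(n):
    c=r.camera_info(n); K=np.array([[c['fx'],0,c['cx']],[0,c['fy'],c['cy']],[0,0,1.]])
    return K,np.array(c['rvec'],float),np.array(c['tvec'],float)
def back(n,uv,z):
    K,rv,t=cam(n); M=cv2.Rodrigues(rv)[0]; o=-M.T@t
    d=M.T@np.linalg.inv(K)@np.array([uv[0],uv[1],1.]); return o+d*(z-o[2])/d[2]
def proj(n,P):
    K,rv,t=cam(n); return cv2.projectPoints(np.array(P,float).reshape(-1,1,3),rv,t,K,None)[0].reshape(-1,2)
def quat(): 
    q=r.read_state()['ee_rot']; return R.from_quat([q[1],q[2],q[3],q[0]])
E
python3 - <<'E'
from h import *
for n in('side','top'):
    cv2.imwrite(f'pics/{n}0.png',r.grab_frame(n)); K,rv,t=cam(n);M=cv2.Rodrigues(rv)[0]; print(n,-M.T@t,M[2],K[0,0])
s=r.read_state();print(s['clock'],s['eef_pos'],s['ee_rot'],s['opening'],s['contact_force']);print(quat().as_matrix().round(3))
for q in['rack','block','keypad','bin','collar','cartridge0','puck','sleeve','bush','solvent_bottle','beaker','key_small','key_bar','key_large']:
    for n in('top','side'):
        print(q,n,[(np.round(d['centre'],3).tolist(),round(d['confidence'],2)) for d in r.spot_in(n,q)][:6])
E
```

```text
side [ 0.26014891 -0.9737994   0.92230172] [ 0.17339572  0.76115208 -0.62496515] 517.8111581047084
top [0.24909727 0.03589063 1.25747336] [ 1.98666657e-01  1.88326339e-04 -9.80067102e-01] 477.9338967189227
0.1 [ 0.14647551 -0.60721181  0.29155052] [-6.77123304e-04  9.93001590e-01  1.18098947e-01 -1.48589251e-04] 0.9966740169804935 [ 0.38770243 -0.354588   -0.70837713]
[[ 0.972  0.235 -0.   ]
 [ 0.235 -0.972  0.001]
 [-0.    -0.001 -1.   ]]
rack top [([0.585, 0.247, 0.151], 0.57), ([0.561, 0.22, 0.124], 0.18)]
rack side [([0.597, 0.197, 0.123], 0.96), ([0.476, -0.324, 0.01], 0.68)]
block top [([0.653, -0.045, 0.054], 0.66), ([0.395, -0.309, 0.024], 0.31)]
block side [([0.647, -0.084, 0.051], 0.86)]
keypad top [([0.436, 0.058, 0.023], 0.8)]
keypad side [([0.437, 0.045, 0.021], 0.6)]
bin top [([0.482, -0.332, 0.004], 0.85), ([0.654, -0.049, 0.058], 0.71)]
bin side [([0.478, -0.325, 0.009], 0.93)]
collar top [([0.267, -0.31, 0.016], 0.72), ([0.244, -0.247, 0.019], 0.69), ([0.396, -0.308, 0.026], 0.58), ([0.254, -0.383, 0.016], 0.57)]
collar side [([0.242, -0.249, 0.018], 0.79), ([0.394, 
[... 700 characters left out ...]
2), ([0.65, -0.05, 0.054], 0.59)]
bush side []
solvent_bottle top [([0.683, -0.323, 0.1], 0.84), ([0.504, 0.328, 0.121], 0.39)]
solvent_bottle side [([0.684, -0.354, 0.091], 0.77), ([0.555, -0.34, 0.019], 0.2)]
beaker top [([0.522, -0.248, 0.022], 0.74), ([0.65, -0.047, 0.055], 0.63), ([0.324, 0.444, 0.039], 0.61)]
beaker side [([0.321, 0.418, 0.051], 0.8), ([0.648, -0.089, 0.053], 0.6)]
key_small top []
key_small side []
key_bar top [([0.435, 0.011, 0.032], 0.51), ([0.656, -0.048, 0.058], 0.22)]
key_bar side [([0.436, 0.01, 0.035], 0.48), ([0.477, -0.326, 0.01], 0.46)]
key_large top [([0.448, 0.122, 0.033], 0.5), ([0.647, -0.044, 0.056], 0.43)]
key_large side [([0.449, 0.115, 0.035], 0.46)]
```

View pics/top0.png

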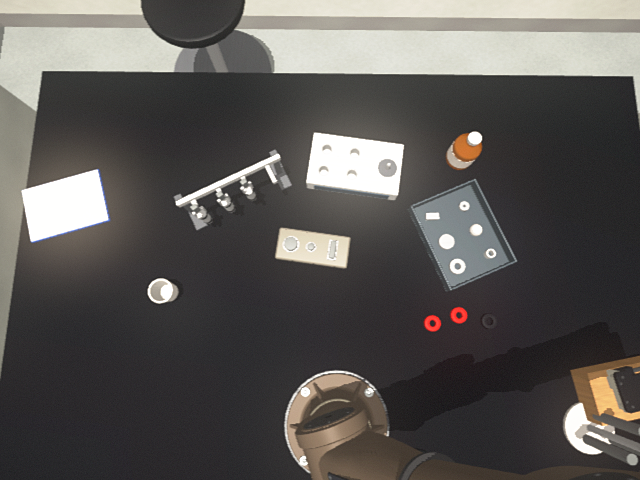

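View pics/side0.png

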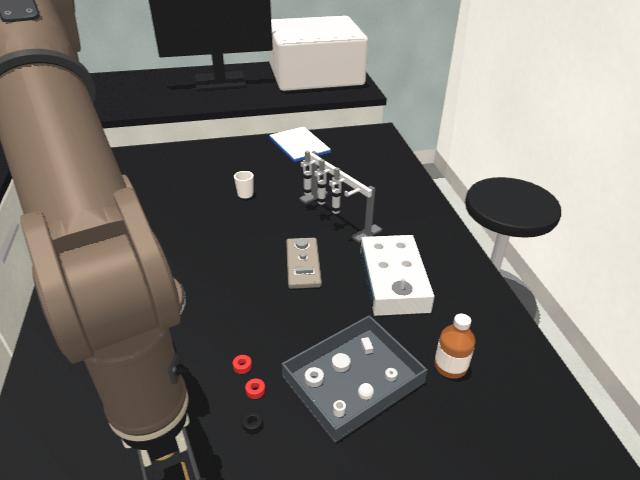

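Top view: the steel collar is the ring at (457,266) in the bin, with the red and black look-alikes outside it at rows 315–322. Three cartridges hang on the rack at (200,212), (225,202) and (247,188). The block is at (355,165) with its post at (388,168), and the keypad is at (313,247). The side view agrees. Next I fit the poses to the masks.

```bash
cat > fit.py <<'E'
from h import *
from scipy.optimize import minimize
def box(lx,ly,z0,z1): return np.array([[sx*lx/2,sy*ly/2,z] for sx in(-1,1) for sy in(-1,1) for z in(z0,z1)])
def cyl(rad,z0,z1): 
    a=np.linspace(0,2*np.pi,24,endpoint=False); return np.array([[rad*np.cos(t),rad*np.sin(t),z] for t in a for z in(z0,z1)])
def place(pts,p):
    c,s=np.cos(p[2]),np.sin(p[2]); return np.c_[c*pts[:,0]-s*pts[:,1]+p[0], s*pts[:,0]+c*pts[:,1]+p[1], pts[:,2]]
def sil(n,pts,p):
    h=cv2.convexHull(proj(n,place(pts,p)).astype(np.float32)).reshape(-1,2)
    im=np.zeros((1920,2560),np.uint8); cv2.fillPoly(im,[np.round((h+.5)*64-32).astype(np.int32)],255,shift=4)
    return cv2.resize(im,(640,480),interpolation=cv2.INTER_AREA)/255.
def fit(pts,masks,p0,yaw=True):
    def f(q):
        p=[p0[0]+q[0]*.01,p0[1]+q[1]*.01,p0[2]+(q[2]*.1 if yaw else 0)]
        c=0
        for n,m in masks.items():
            s=sil(n,pts,p); c+=1-np.minimum(s,m).sum()/np.maximum(s,m).sum()
        return c
    k=3 if yaw else 2
    S=np.vstack([np.zeros(k),np.eye(k)])
    o=minimize(f,np.zeros(k),method='Nelder-Mead',options=dict(initial_simplex=S,xatol=.01,fatol=1e-4))
    q=list(o.x)+[0]; return [p0[0]+q[0]*.01,p0[1]+q[1]*.01,p0[2]+(q[2]*.1 if yaw else 0)],o.fun
def near(n,q,xy):
    best=None
    for d in r.masks_of(n,q):
        v,u=np.nonzero(d['mask']); w=back(n,(u.mean(),v.mean()),xy[2])
        e=np.hypot(*(w[:2]-xy[:2]))
        if best is None or e<best[0]: best=(e,d['mask'].astype(float))
    return best if best and best[0]<.04 else None
E
cat > m1.py <<'E'
from fit import *
for n in('top','side'): r.grab_frame(n)
jobs=[('block',box(.14,.24,0,.055),(.655,-.045,.04),-.12),('keypad',box(.085,.19,0,.02),(.436,.055,.015),-.1),
('bin',box(.19,.24,0,.045),(.48,-.33,.02),.4),('collar',cyl(.02,.005,.023),(.395,-.312,.015),0)]
for q,pts,xy,a in jobs:
    ms={}
    for n in('top','side'):
        b=near(n,q,xy)
        if b: ms[n]=b[1]
    for sel in (['top'],['side'],['top','side']):
        mm={k:ms[k] for k in sel if k in ms}
        if len(mm)==len(sel): p,c=fit(pts,mm,[xy[0],xy[1],a],q!='collar'); print(q,sel,np.round(p,4),round(c,3))
cp=np.vstack([cyl(.011,.045,.12),box(.006,.028,.12,.158),box(.012,.014,.158,.192)])
for xy in((.567,.219,.12),(.534,.272,.12),(.504,.33,.12)):
    for n in('top','side'):
        b=near(n,'cartridge0',xy)
        if b: p,c=fit(cp,{n:b[1]},[xy[0],xy[1],.42],False); print('cart',n,np.round(p,4),round(c,3))
t=cv2.resize(r.grab_frame('top')[130:250,160:320],(800,600),interpolation=cv2.INTER_CUBIC);cv2.imwrite('pics/rack_top.png',t)
E
python3 m1.py
```

```text
block ['top'] [ 0.6575 -0.0462 -0.1398] 0.023
block ['side'] [ 0.6613 -0.0427 -0.1432] 0.021
block ['top', 'side'] [ 0.6591 -0.0453 -0.1357] 0.074
keypad ['top'] [ 0.4389  0.0635 -0.1361] 0.051
keypad ['side'] [ 0.4418  0.0717 -0.1319] 0.08
keypad ['top', 'side'] [ 0.4403  0.0646 -0.1354] 0.152
bin ['top'] [ 0.4724 -0.3272  0.7868] 0.389
bin ['side'] [ 0.4799 -0.3209  0.7168] 0.377
bin ['top', 'side'] [ 0.4791 -0.3206  0.7326] 0.766
collar ['top'] [ 0.392  -0.3113  0.    ] 0.178
collar ['side'] [ 0.3957 -0.3081  0.    ] 0.054
collar ['top', 'side'] [ 0.3944 -0.3099  0.    ] 0.352
cart top [0.5648 0.2221 0.42  ] 0.222
cart side [0.5679 0.2233 0.42  ] 0.246
cart top [0.5347 0.2775 0.42  ] 0.223
cart side [0.5373 0.2814 0.42  ] 0.217
cart top [0.5036 0.3334 0.42  ] 0.226
cart side [0.5076 0.339  0.42  ] 0.264
```

View pics/rack_top.png

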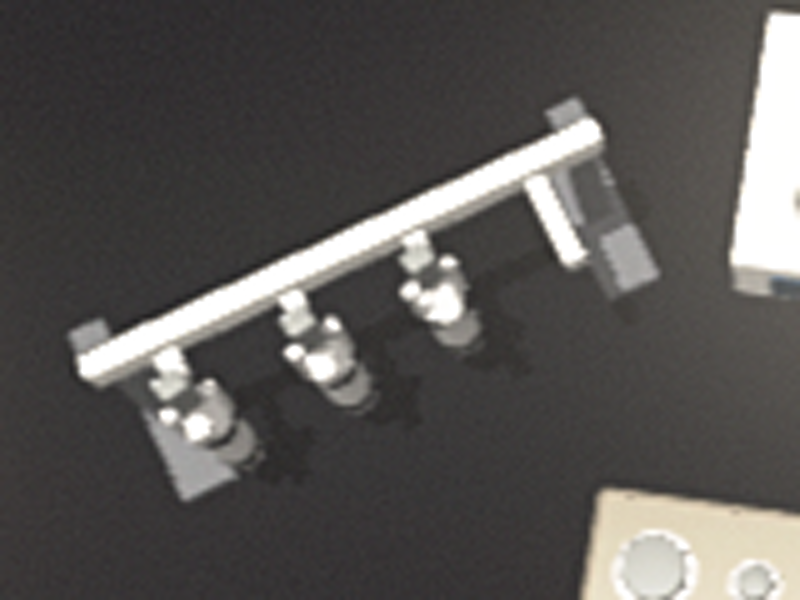

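Rack crop: three free-hanging cartridges with tongue tops at crop pixels (198,428), (322,364) and (440,302), and an empty hook at the rail's right end. Now I refine the keys, post and bin corners, and work out the first move.

```bash
cat >> h.py <<'E'
def go(x,y,gz,th,ref=None):
    """print rows to bring grasp point to x,y,gz (m), tool-x heading th (deg)"""
    s=r.read_state(); m=quat().as_matrix(); p=np.array(s['eef_pos'])
    t0=np.degrees(np.arctan2(m[1,0],m[0,0])); d=(th-t0+90)%180-90
    T=np.radians(t0+d); X=np.array([np.cos(T),np.sin(T),0]);Y=np.array([np.sin(T),-np.cos(T),0])
    e=np.array([x,y,gz+.047])-p
    print('th now %.1f turnz total %.4f (units)=%.1f deg | after turn shift units x %.4f y %.4f z %.4f'%(t0,-d/360,-d,e@X/.75,e@Y/.75,-e[2]/.75), 'tilt',np.round(m[:2,2],4),'tcp',p.round(4),'t',round(s['clock'],2),'q',np.round(s['joint_positions'],2))
E
python3 - <<'E'
from h import *
print('tongues',[back('top',(160+u/5,130+v/5),.192).round(4)[:2].tolist() for u,v in((198,428),(322,364),(440,302))])
a,b=[back('top',(160+u/5,130+v/5),.16)[:2] for u,v in((85,362),(595,130))]; d=a-b; print('rail',a.round(4),b.round(4),np.hypot(*d),np.degrees(np.arctan2(-d[0],d[1])))
print('bin',[back('top',uv,.045).round(3)[:2].tolist() for uv in((478,180),(516,262),(449,291),(411,206))])
print('keys',[back('top',(160+u/5,130+v/5),.034).round(4)[:2].tolist() for u,v in((655,567),(755,582))])
print('post',proj('top',[.6474,-.1287,.085]),proj('side',[.6474,-.1287,.085]))
go(.394,-.310,.22,-17.5)
for n in('top','side'):
  f=r.grab_frame(n); c={'top':(340,165,90,70),'side':(355,275,110,80)}[n]
  globals()[n]=cv2.resize(f[c[1]-c[3]//2:c[1]+c[3]//2+60,c[0]-c[2]//2-20:c[0]+c[2]//2+20],None,fx=4,fy=4,interpolation=cv2.INTER_CUBIC); print(n,c[0]-c[2]//2-20,c[1]-c[3]//2)
h=max(top.shape[0],side.shape[0]); im=np.zeros((600,800,3),np.uint8)
t=top[:,:400];s=side[:,:400]; im[:min(600,t.shape[0]),:t.shape[1]]=t[:600]; im[:min(600,s.shape[0]),400:400+s.shape[1]]=s[:600]; cv2.imwrite('pics/blk.png',im)
E
```

```text
tongues [[0.4836, 0.3202], [0.5141, 0.2651], [0.544, 0.2121]]
rail [0.5221 0.3841] [0.6394 0.146 ] 0.26535959392179626 26.228264310272607
bin [[0.618, -0.369], [0.401, -0.454], [0.327, -0.28], [0.546, -0.191]]
keys [[0.4466, 0.1212], [0.4391, 0.0693]]
post [[388.63055081 163.79528674]] [[402.12184585 279.33223577]]
th now 13.6 turnz total 0.0863 (units)=31.1 deg | after turn shift units x 0.1953 y -0.4776 z 0.0337 tilt [-0. -0.] tcp [ 0.1466 -0.6076  0.2922] t 2.35 q [ 1.23  0.43  0.03  1.57 -0.01  1.13 -0.08]
top 275 130
side 280 235
```

View pics/blk.png

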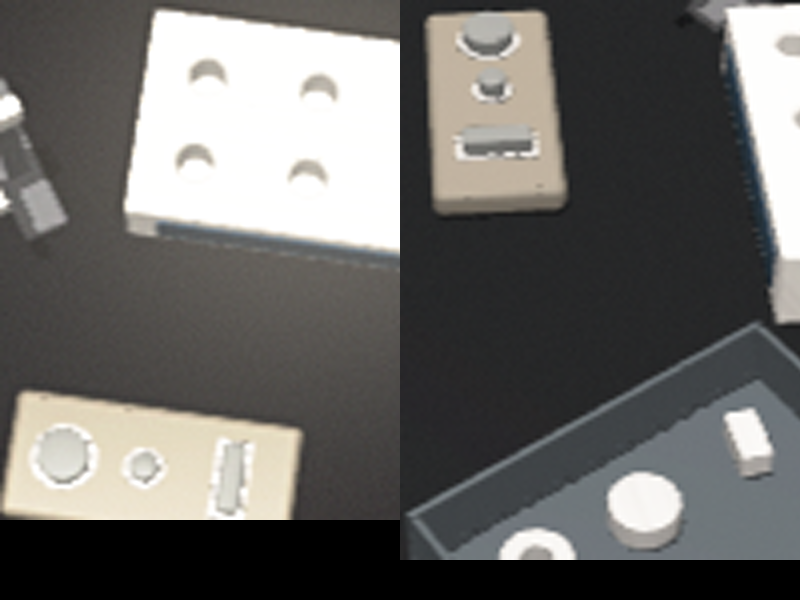

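Block crop: wells show as dark arcs, in the top view at about (327,149), (355,152), (324,170) and (352,174). The keys show at large (291,244), small (311,247) and bar (332,249). Now I check these against projections while making the first approach to the collar.

```bash
python3 - <<'E'
from h import *
for P in((.566,.2225),(.536,.2795),(.5055,.336)):
    for z in(.192,.158,.16,.045): print(z,((proj('top',[*P,z])[0]-[160,130])*5).round(0),end=' ')
    print()
b=np.array([.6593,-.0445]);ps=-.14;M=np.array([[np.cos(ps),-np.sin(ps)],[np.sin(ps),np.cos(ps)]])
for w in((.03,.08),(.03,.005),(-.03,.08),(-.03,.005),(0,-.085)):
    P=b+M@w; print('well',w,P.round(4),((proj('top',[*P,.055])[0]-[275,130])*4).round(0))
E
python3 -m creep '[[[0.02,-0.048,0.004],[0,0,0.0216],1],[[0.02,-0.048,0.004],[0,0,0.0216],1],[[0.02,-0.048,0.004],[0,0,0.0216],1],[[0.02,-0.048,0.004],[0,0,0.0216],1],[[0.02,-0.048,0.004],[0,0,0],1],[[0.02,-0.048,0.004],[0,0,0],1],[[0.02,-0.048,0.004],[0,0,0],1],[[0.02,-0.048,0],[0,0,0],1],[[0,0,0],[0,0,0],0.1],[[0,0,0],[0,0,0],0.1]]' 25
python3 - <<'E'
from h import *
go(.394,-.310,.08,-17.5)
for n in('top','side'):
    f=r.grab_frame(n); print(n,[(np.round(d['centre'],4).tolist(),round(d['confidence'],2)) for d in r.spot_in(n,'collar')])
E
```

```text
0.192 [419. 256.] 0.158 [431. 277.] 0.16 [430. 275.] 0.045 [465. 337.] 
0.192 [293. 318.] 0.158 [308. 336.] 0.16 [308. 335.] 0.045 [354. 392.] 
0.192 [166. 381.] 0.158 [186. 398.] 0.16 [184. 397.] 0.045 [242. 448.] 
well (0.03, 0.08) [0.7002 0.0305] [207.  72.]
well (0.03, 0.005) [ 0.6897 -0.0437] [319.  88.]
well (-0.03, 0.08) [0.6408 0.0389] [194. 158.]
well (-0.03, 0.005) [ 0.6303 -0.0354] [307. 174.]
well (0, -0.085) [ 0.6474 -0.1287] [448. 150.]
clock: 3.45
eef_pos: [0.3022, -0.3437, 0.2714]
ee_rot: [0.0, 0.988, -0.151, 0.0]
contact_force: [-0.6, -0.7, -0.3]
opening: 0.875
grasp_force: 0.0
th now -17.4 turnz total 0.0002 (units)=0.1 deg | after turn shift units x 0.1032 y -0.0797 z 0.1926 tilt [ 0.0002 -0.0004] tcp [ 0.3022 -0.3437  0.2714] t 3.45 q [ 0.75  0.19 -0.02  1.99  0.    0.96 -1.15]
top [([0.2576, -0.3875, 0.0144], 0.71), ([0.2678, -0.3111, 0.0194], 0.7), ([0.3959, -0.3114, 0.0231], 0.66), ([0.2456, -0.2455, 0.0174], 0.64)]
side [([0.2518, -0.3912, 0.0165], 0.86), ([0.2443, -0.2481, 0.0193], 0.77), ([0.2649, -0.3149, 0.0179], 0.7), ([0.3923, -0.3185, 0.0214], 0.52)]
```

```bash
python3 -m creep '[[[0.034,-0.0265,0.04],[0,0,0],0.05],[[0.034,-0.0265,0.04],[0,0,0],0.05],[[0.0352,-0.0267,0.04],[0,0,0.0002],0.05],[[0,0,0.04],[0,0,0],0.05],[[0,0,0],[0,0,0],0.05],[[0,0,0],[0,0,0],0.05],[[0,0,0],[0,0,0],0.05],[[0,0,0],[0,0,0],0.05],[[0,0,0],[0,0,0],0.05],[[0,0,0],[0,0,0],0.05]]'
python3 - <<'E'
from h import *
go(.394,-.310,.026,-17.5)
im=[]
for n in('top','side'):
    f=r.grab_frame(n); u,v=proj(n,[.394,-.31,.02])[0].astype(int); im.append(cv2.resize(f[v-45:v+45,u-40:u+40],(400,450),interpolation=cv2.INTER_CUBIC))
cv2.imwrite('pics/c1.png',np.hstack(im))
E
```

```text
clock: 4.65
eef_pos: [0.3936, -0.3108, 0.152]
ee_rot: [0.0, 0.988, -0.153, 0.001]
contact_force: [-0.2, 0.3, 0.3]
opening: 0.525
grasp_force: 0.0
th now -17.6 turnz total -0.0004 (units)=-0.1 deg | after turn shift units x 0.0001 y -0.0012 z 0.1053 tilt [ 0.0011 -0.0009] tcp [ 0.3936 -0.3108  0.152 ] t 4.65 q [ 0.61  0.41 -0.06  2.03  0.04  0.7  -1.35]
```

View pics/c1.png

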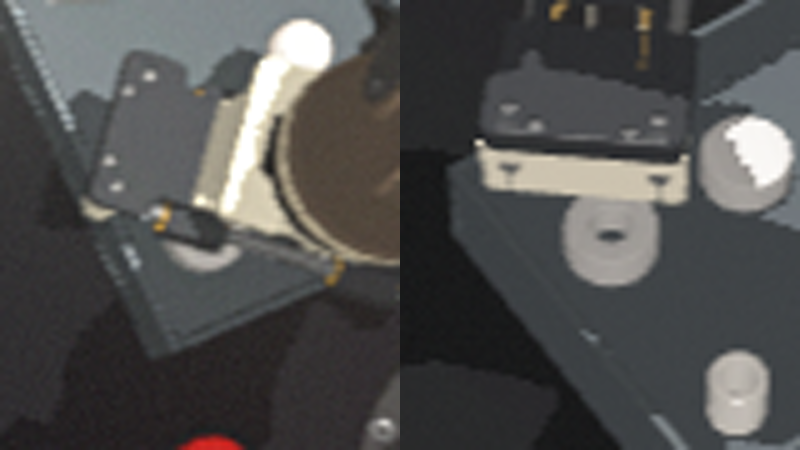

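Side crop: the ring, with bore at crop pixel (612,235), sits right under the gripper and clear of the puck. Descend and grasp.

```bash
python3 -m creep '[[[0,-0.0012,0.03],[0,0,0],0.05],[[0,0,0.03],[0,0,0],0.05],[[0,0,0.02],[0,0,0],0.05],[[0,0,0.015],[0,0,0],0.05],[[0,0,0.0103],[0,0,0],0.05],[[0,0,0],[0,0,0],0.05],[[0,0,0],[0,0,0],-0.5],[[0,0,0],[0,0,0],-0.5],[[0,0,0],[0,0,0],-0.5],[[0,0,0],[0,0,0],-0.5]]' 25
python3 -m creep '[[[0,0,-0.01],[0,0,0],-0.5],[[0,0,-0.02],[0,0,0],-0.5],[[0,0,-0.03],[0,0,0],-0.5],[[0,0,-0.03],[0,0,0],-0.5],[[0,0,-0.03],[0,0,0],-0.5],[[0,0,-0.03],[0,0,0],-0.5],[[0,0,0],[0,0,0],-0.5],[[0,0,0],[0,0,0],-0.5],[[0,0,0],[0,0,0],-0.5],[[0,0,0],[0,0,0],-0.5]]' 25
python3 - <<'E'
from h import *
go(.6474,-.1287,.13,-8)
im=[]
p=np.array(r.read_state()['eef_pos'])-[0,0,.062]
for n in('top','side'):
    f=r.grab_frame(n); print(n,[(np.round(d['centre'],4).tolist(),round(d['confidence'],2)) for d in r.spot_in(n,'collar')])
    u,v=proj(n,p)[0].astype(int); im.append(cv2.resize(f[v-45:v+45,u-40:u+40],(400,450),interpolation=cv2.INTER_CUBIC))
cv2.imwrite('pics/c2.png',np.hstack(im))
E
```

```text
clock: 5.75
eef_pos: [0.394, -0.3098, 0.0727]
ee_rot: [0.0, 0.988, -0.153, 0.0]
contact_force: [-0.1, 0.7, 3.0]
opening: 0.427
grasp_force: 25.0
clock: 6.75
eef_pos: [0.3933, -0.3093, 0.1839]
ee_rot: [-0.0, 0.988, -0.153, -0.001]
contact_force: [-0.6, 0.8, -1.5]
opening: 0.424
grasp_force: 25.0
th now -17.6 turnz total -0.0267 (units)=-9.6 deg | after turn shift units x 0.3020 y -0.2856 z 0.0092 tilt [-0.0016  0.001 ] tcp [ 0.3933 -0.3093  0.1839] t 6.75 q [ 0.61  0.36 -0.06  2.    0.03  0.78 -1.35]
top [([0.2448, -0.2454, 0.016], 0.52), ([0.2684, -0.3123, 0.0216], 0.49)]
side [([0.2548, -0.3922, 0.0183], 0.58), ([0.2674, -0.316, 0.0177], 0.52), ([0.2419, -0.2466, 0.02], 0.5)]
```

View pics/c2.png

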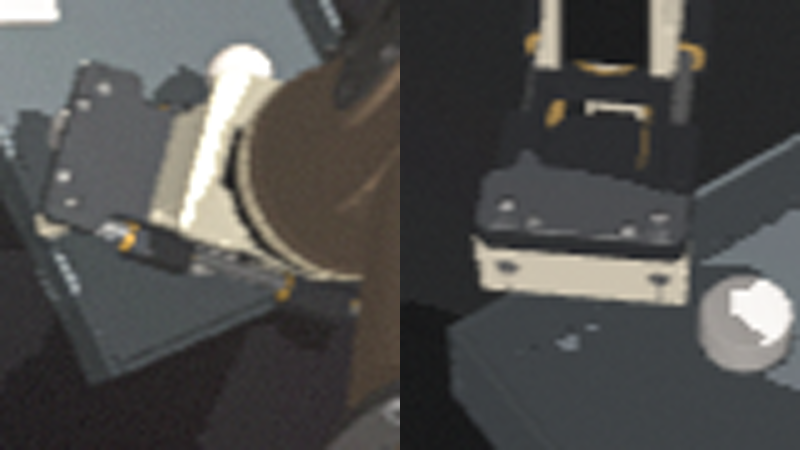

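```bash
python3 -m creep '[[[0.0357,-0.0474,0],[0,0,0],-0.5],[[0.0357,-0.0474,0],[0,0,0],-0.5],[[0.0357,-0.0474,0],[0,0,0],-0.5],[[0.0357,-0.0474,0],[0,0,0],-0.5],[[0.0357,-0.0474,0],[0,0,0],-0.5],[[0.0357,-0.0474,0],[0,0,0],-0.5],[[0.0357,-0.0474,0],[0,0,0],-0.5],[[0,0,0],[0,0,-0.0231],-0.5],[[0,0,0],[0,0,-0.0231],-0.5],[[0,0,0],[0,0,-0.0231],-0.5]]' 25
python3 -m creep '[[[0,0,0],[0,0,-0.0231],-0.5],[[0,0,0],[0,0,-0.0231],-0.5],[[0,0,0],[0,0,-0.0231],-0.5],[[0,0,0],[0,0,-0.0231],-0.5],[[0,0,0],[0,0,-0.0231],-0.5],[[0,0,0],[0,0,-0.0231],-0.5],[[0,0,0],[0,0,-0.0231],-0.5],[[0,0,0],[0,0,-0.0231],-0.5],[[0,0,0],[0,0,-0.0231],-0.5],[[0,0,0],[0,0,0],-0.5]]' 25
python3 - <<'E'
from h import *
go(.6474,-.1287,.0757,82)
p=np.array(r.read_state()['eef_pos'])-[0,0,.062]
f=r.grab_frame('side'); c=proj('side',p)[0]; u,v=c.astype(int); print(u,v,c)
for nm,P in(('collar bottom ctr',p-[0,0,.0057]),('post top',[.6474,-.1287,.085])): print(nm,((proj('side',P)[0]-[u-50,v-40])*8).round())
cv2.imwrite('pics/c3.png',cv2.resize(f[v-40:v+35,u-50:u+50],(800,600),interpolation=cv2.INTER_CUBIC))
E
```

```text
clock: 7.95
eef_pos: [0.6479, -0.1286, 0.184]
ee_rot: [-0.0, 0.998, 0.067, -0.001]
contact_force: [0.2, -1.3, -1.1]
opening: 0.424
grasp_force: 25.0
clock: 8.95
eef_pos: [0.6476, -0.1295, 0.1841]
ee_rot: [-0.0, 0.753, 0.658, -0.0]
contact_force: [-0.6, 1.2, -0.9]
opening: 0.426
grasp_force: 25.0
th now 82.3 turnz total 0.0008 (units)=0.3 deg | after turn shift units x 0.0010 y -0.0003 z 0.0819 tilt [-0.0009  0.0004] tcp [ 0.6476 -0.1295  0.1841] t 8.95 q [ 0.44  0.65 -0.52  1.57  0.36  1.02 -0.31]
403 267 [403.99034493 267.85589167]
collar bottom ctr [406. 341.]
post top [393. 419.]
```

View pics/c3.png

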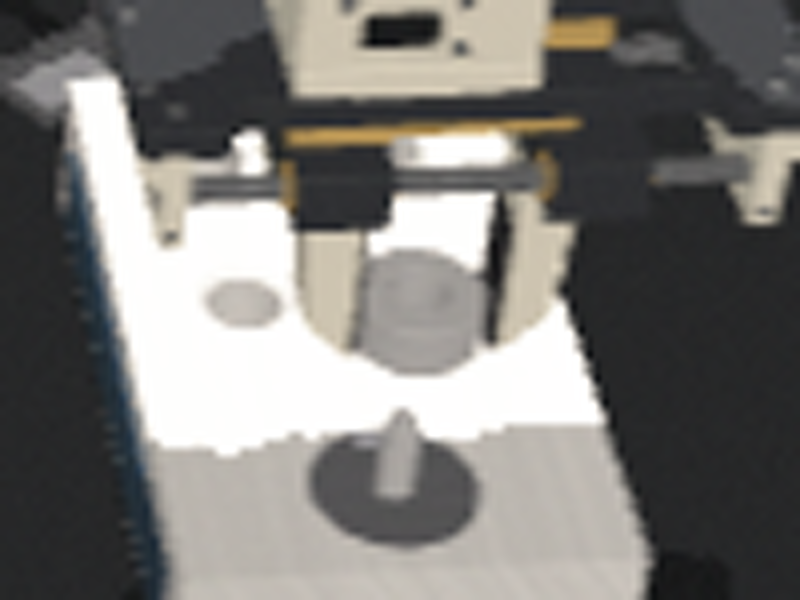

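Side crop: the collar is held level between the fingers at crop x 360–485, lower edge 375. The post tip is at (403,412) and its foot at (395,495). I measure the relative offset before lowering.

Run:
```python
from fit import *
p=np.array(r.read_state()['eef_pos']); o=np.array([403-50,267-40])
def ext(pts): q=(proj('side',pts)-o)*8; return q.min(0).round(),q.max(0).round()
b=p[2]-.0677
for d in((0,0),(.004,0),(0,.004)): print('collar',d,ext(place(cyl(.02,b,b+.018),[p[0]+d[0],p[1]+d[1],0])))
for z in(.055,.085): print('post',z,((proj('side',[.6474,-.1287,z])[0]-o)*8).round())
print('TCP mid, tips', [((proj('side',p-[0,0,h])[0]-o)*8).round() for h in(0,.066)])
for m in r.masks_of('side','collar'):
    v,u=np.nonzero(m['mask']); print(m['confidence'],(u.min()-o[0])*8,(v.min()-o[1])*8,(u.max()+1-o[0])*8,(v.max()+1-o[1])*8)
```

```text
collar (0, 0) (array([337., 250.]), array([482., 387.]))
collar (0.004, 0) (array([350., 248.]), array([495., 385.]))
collar (0, 0.004) (array([333., 241.]), array([477., 378.]))
post 0.055 [382. 492.]
post 0.085 [393. 419.]
TCP mid, tips [array([432., 162.]), array([407., 337.])]
0.74 -968 1024 -816 1176
0.64 -864 1216 -704 1376
0.6 -888 1472 -720 1656
0.46 352 248 480 376
0.44 -464 312 -320 376
```

```bash
python3 -m creep '[[[0.0017,0.003,0],[0,0,0],-0.5],[[0,0,0.01],[0,0,0],-0.5],[[0,0,0.01],[0,0,0],-0.5],[[0,0,0.01],[0,0,0],-0.5],[[0,0,0.01],[0,0,0],-0.5],[[0,0,0.005],[0,0,0],-0.5],[[0,0,0.004],[0,0,0],-0.5],[[0,0,0.004],[0,0,0],-0.5],[[0,0,0],[0,0,0],-0.5],[[0,0,0],[0,0,0],-0.5]]' 25
python3 - <<'E'
from h import *
p=np.array(r.read_state()['eef_pos'])-[0,0,.062]
f=r.grab_frame('side'); u,v=proj('side',p)[0].astype(int)
cv2.imwrite('pics/c4.png',cv2.resize(f[v-35:v+40,u-50:u+50],(600,450),interpolation=cv2.INTER_CUBIC))
E
```

```text
clock: 10.05
eef_pos: [0.6503, -0.1282, 0.1452]
ee_rot: [0.0, 0.754, 0.657, 0.0]
contact_force: [-0.5, 0.4, -1.0]
opening: 0.425
grasp_force: 25.0
```

View pics/c4.png

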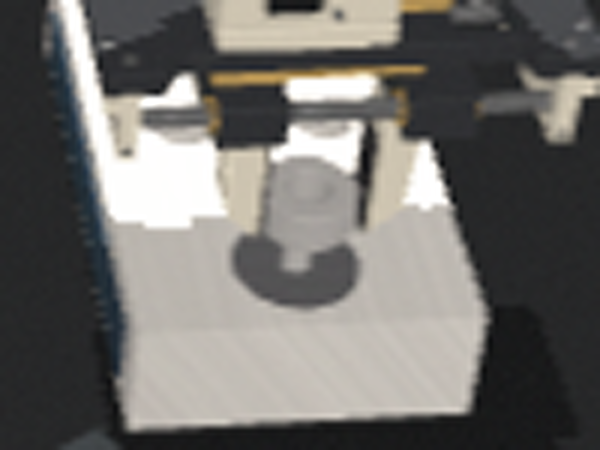

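The collar is over the post tip with no contact force. Continue down to seat it.

```bash
python3 -m creep '[[[0,0,0.005],[0,0,0],-0.5],[[0,0,0.005],[0,0,0],-0.5],[[0,0,0.005],[0,0,0],-0.5],[[0,0,0.005],[0,0,0],-0.5],[[0,0,0.004],[0,0,0],-0.5],[[0,0,0.003],[0,0,0],-0.5],[[0,0,0.001],[0,0,0],-0.5],[[0,0,0.001],[0,0,0],-0.5],[[0,0,0],[0,0,0],-0.5],[[0,0,0],[0,0,0],-0.5]]' 25
```

```text
clock: 11.1
eef_pos: [0.6503, -0.1282, 0.1234]
ee_rot: [0.0, 0.754, 0.657, 0.0]
contact_force: [-0.4, 0.5, -1.6]
opening: 0.424
grasp_force: 25.0
```

```bash
python3 -m creep '[[[0,0,0.001],[0,0,0],-0.5],[[0,0,0],[0,0,0],-0.5],[[0,0,0],[0,0,0],0.05],[[0,0,0],[0,0,0],0.05],[[0,0,0],[0,0,0],0.05],[[0,0,-0.01],[0,0,0],0.05],[[0,0,-0.04],[0,0,0],0.05],[[0,0,-0.05],[0,0,0],0.05],[[0,0,-0.05],[0,0,0],0.05],[[0,0,-0.04],[0,0,0],0.05]]' 25
python3 -m creep '[[[-0.01,-0.05,0],[0,0,0.021],-0.1],[[0,-0.05,0],[0,0,0.021],-0.1],[[0,-0.05,0],[0,0,0.021],-0.1],[[0.03,-0.04,0],[0,0,0.021],-0.1],[[0.03,-0.04,0],[0,0,0.021],-0.1],[[0.03,-0.04,0],[0,0,0.021],-0.1],[[0.03,-0.04,0],[0,0,0.021],-0.1],[[0,0,0],[0,0,0.006],-0.1],[[0,0,0],[0,0,0],-0.1],[[0,0,0],[0,0,0],-0.1]]' 25
python3 - <<'E'
from h import *
for n,w,h in(('side',50,38),('top',40,30)):
    f=r.grab_frame(n); print(n,[(np.round(d['centre'],4).tolist(),round(d['confidence'],2)) for d in r.spot_in(n,'collar')])
    u,v=proj(n,[.649,-.127,.06])[0].astype(int); globals()[n]=cv2.resize(f[v-30:v+30,u-40:u+40],(400,300),interpolation=cv2.INTER_CUBIC)
cv2.imwrite('pics/c5.png',np.hstack([side,top]))
go(.567,.224,.23,27)
E
```

```text
clock: 12.1
eef_pos: [0.6505, -0.1279, 0.268]
ee_rot: [0.001, 0.754, 0.657, 0.001]
contact_force: [-0.1, 0.8, 0.1]
opening: 0.526
grasp_force: 0.0
clock: 13.1
eef_pos: [0.5123, 0.039, 0.2653]
ee_rot: [0.0, 0.972, 0.235, 0.0]
contact_force: [0.2, 0.1, -0.5]
opening: 0.452
grasp_force: 0.0
side [([0.2521, -0.3912, 0.0173], 0.87), ([0.2683, -0.3145, 0.0167], 0.82), ([0.6486, -0.1373, 0.0704], 0.73), ([0.6363, 0.1566, 0.0249], 0.64), ([0.2445, -0.2487, 0.0195], 0.49)]
top [([0.6535, -0.1275, 0.073], 0.72), ([0.2695, -0.3124, 0.0201], 0.69), ([0.3223, 0.443, 0.0373], 0.59), ([0.2585, -0.3822, 0.0166], 0.45)]
th now 27.0 turnz total 0.0001 (units)=0.0 deg | after turn shift units x 0.1771 y -0.1872 z -0.0160 tilt [-0.0001 -0.0002] tcp [0.5124 0.0386 0.265 ] t 13.3 q [ 0.16  0.32 -0.44  1.85  0.16  1.01 -1.44]
```

View pics/c5.png

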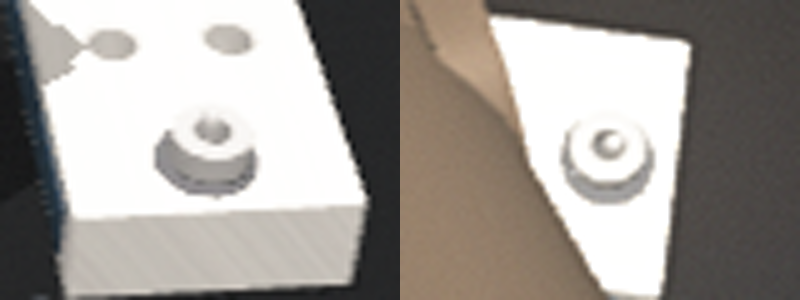

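Both views show the collar flat at the foot of the post. Now the first cartridge, the one nearest the block.

```bash
python3 -m creep '[[[0,0,-0.02],[0,0,0],-0.1],[[0.0354,-0.0374,0],[0,0,0],-0.1],[[0.0354,-0.0374,0],[0,0,0],-0.1],[[0.0354,-0.0374,0],[0,0,0],-0.1],[[0.0354,-0.0374,0],[0,0,0],-0.1],[[0.0355,-0.0376,0],[0,0,0],-0.1],[[0,0,0],[0,0,0],-0.1],[[0,0,0],[0,0,0],-0.1],[[0,0,0],[0,0,0],-0.1],[[0,0,0],[0,0,0],-0.1]]' 25
python3 - <<'E'
from h import *
go(.567,.224,.180,27)
p=np.array(r.read_state()['eef_pos'])-[0,0,.09]
f=[]
for n in('side','top'):
    g=r.grab_frame(n); u,v=proj(n,p)[0].astype(int); f.append(cv2.resize(g[v-35:v+35,u-40:u+40],(400,350),interpolation=cv2.INTER_CUBIC))
    print(n,((proj(n,np.array([[p[0],p[1],z] for z in(.192,.158,.045)]+[p+[0,0,.024]]))-[u-40,v-35])*5).round().tolist())
cv2.imwrite('pics/k1.png',np.hstack(f))
E
```

```text
clock: 14.3
eef_pos: [0.5668, 0.2232, 0.28]
ee_rot: [0.0, 0.972, 0.233, -0.0]
contact_force: [0.1, -0.6, 0.2]
opening: 0.454
grasp_force: 0.0
th now 27.0 turnz total -0.0001 (units)=-0.0 deg | after turn shift units x 0.0007 y -0.0008 z 0.0706 tilt [ 0.     -0.0009] tcp [0.5668 0.2232 0.28  ] t 14.3 q [-0.15  0.46 -0.46  1.6   0.22  1.13 -1.76]
side [[200.0, 176.0], [199.0, 229.0], [194.0, 394.0], [202.0, 141.0]]
top [[203.0, 174.0], [215.0, 195.0], [249.0, 255.0], [195.0, 160.0]]
```

View pics/k1.png

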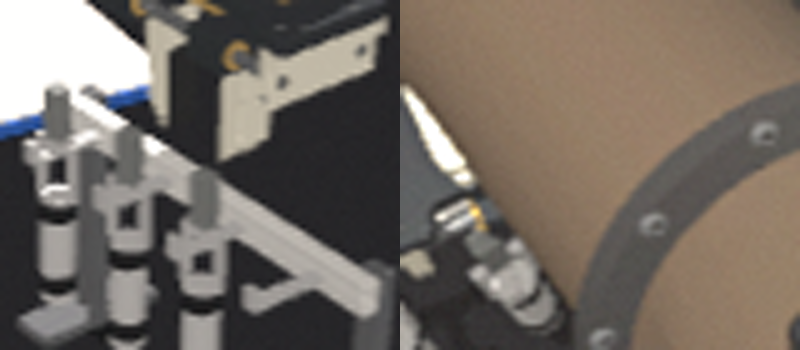

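Side crop: the first tongue top is at (204,172) against a predicted (200,176), so a small correction, then descend, grip and lift off.

```bash
python3 -m creep '[[[0.003,-0.001,0.01],[0,0,0],-0.1],[[0,0,0.02],[0,0,0],-0.1],[[0,0,0.02],[0,0,0],-0.1],[[0,0,0.0206],[0,0,0],-0.1],[[0,0,0],[0,0,0],-0.1],[[0,0,0],[0,0,0],-0.8],[[0,0,0],[0,0,0],-0.8],[[0,0,0],[0,0,0],-0.8],[[0,0,0],[0,0,0],-0.8],[[0,0,0],[0,0,0],-0.8]]' 30
python3 - <<'E'
from h import *
g=r.grab_frame('side');u,v=proj('side',[.567,.224,.15])[0].astype(int);cv2.imwrite('pics/k2.png',cv2.resize(g[v-35:v+40,u-50:u+50],(500,375),interpolation=cv2.INTER_CUBIC))
E
```

```text
clock: 15.4
eef_pos: [0.5685, 0.2267, 0.2276]
ee_rot: [0.0, 0.972, 0.234, 0.0]
contact_force: [0.7, -1.6, 2.8]
opening: 0.144
grasp_force: 30.0
```

View pics/k2.png

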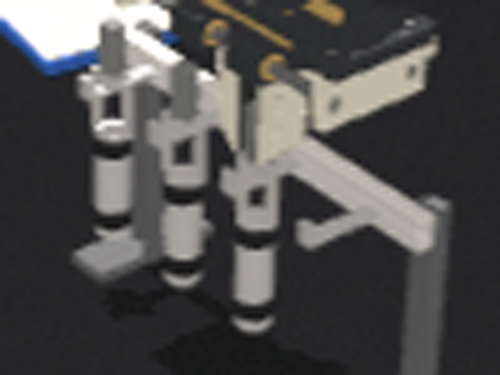

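```bash
python3 -m creep '[[[0,0,-0.008],[0,0,0],-0.8],[[0,0,-0.0147],[0,0,0],-0.8],[[0,0,0],[0,0,0],-0.8],[[-0.025,0,0],[0,0,0],-0.8],[[-0.03,0,0],[0,0,0],-0.8],[[-0.03,0,0],[0,0,0],-0.8],[[0,0,-0.02],[0,0,0],-0.8],[[0,0,-0.02],[0,0,0],-0.8],[[0,0,0],[0,0,0],-0.8],[[0,0,0],[0,0,0],-0.8]]' 30
python3 - <<'E'
from h import *
g=r.grab_frame('side');u,v=proj('side',[.52,.19,.15])[0].astype(int);cv2.imwrite('pics/k3.png',cv2.resize(g[v-45:v+45,u-60:u+60],(480,360),interpolation=cv2.INTER_CUBIC))
print(r.read_state()['opening'])
go(.7022,.0323,.228,-8)
E
```

```text
clock: 16.45
eef_pos: [0.5116, 0.1978, 0.274]
ee_rot: [0.0, 0.972, 0.234, 0.0]
contact_force: [-0.2, 0.9, -0.7]
opening: 0.15
grasp_force: 30.0
0.14851732450263574
th now 27.1 turnz total 0.0975 (units)=35.1 deg | after turn shift units x 0.2826 y 0.1828 z -0.0020 tilt [-0.0004 -0.0003] tcp [0.5114 0.1976 0.2735] t 16.5 q [-0.1   0.37 -0.48  1.76  0.2   1.06 -1.75]
```

View pics/k3.png

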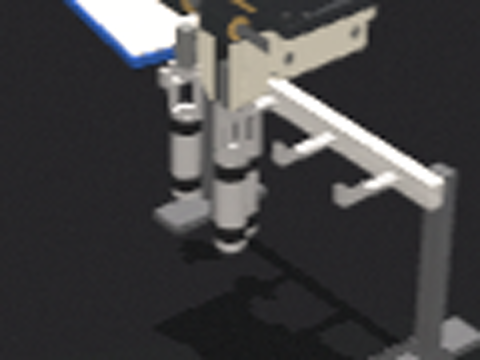

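The first cartridge is off its hook and hangs straight in the gripper. Carry it to the far well.

```bash
python3 -m creep '[[[0,0.03,0],[0,0,0.0195],-0.8],[[0,0.03,0],[0,0,0.0195],-0.8],[[0,0.03,0],[0,0,0.0195],-0.8],[[0,0.03,0],[0,0,0.0195],-0.8],[[0,0.03,0],[0,0,0.0195],-0.8],[[0.05,0,0],[0,0,0],-0.8],[[0.05,0,0],[0,0,0],-0.8],[[0.04,0,0],[0,0,0],-0.8],[[0,0,0],[0,0,0],-0.8],[[0,0,0],[0,0,0],-0.8]]' 30
cat > held.py <<'E'
import sys
from fit import *
def check():
    p=np.array(r.read_state()['eef_pos']); ft=p-[0,0,.1826]; r.grab_frame('side')
    pts=cyl(.011,.004,.075)+[ft[0],ft[1],ft[2]]
    q=proj('side',pts); lo=proj('side',ft)[0]
    for m in r.masks_of('side','cartridge0'):
        v,u=np.nonzero(m['mask'])
        if abs(u.mean()-q[:,0].mean())<12 and abs(v.max()-q[:,1].max())<15:
            rows=np.arange(int(q[:,1].min())+12,v.max()-6); c=lambda M:[np.nonzero(M[y])[0].mean() for y in rows]
            im=np.zeros((480,640),np.uint8);cv2.fillConvexPoly(im,cv2.convexHull(np.round(q).astype(np.int32)),1)
            d=np.array([np.nonzero(m['mask'][y])[0].mean()-np.nonzero(im[y])[0].mean() for y in rows if im[y].any() and m['mask'][y].any()])
            sc=(proj('side',ft+[.01,0,0])[0]-lo)[0]/10
            print('conf',round(m['confidence'],2),'lateral mm: upper',(d[:6].mean()/sc).round(2),'lower',(d[-6:].mean()/sc).round(2),'bottom row diff px',v.max()+1-q[:,1].max().round(1))
check()
E
python3 - <<'E'
from h import *
go(.7019,.0318,.228,-8)
import held
E
```

```text
clock: 17.5
eef_pos: [0.6403, 0.0751, 0.2723]
ee_rot: [0.0, 0.998, -0.07, -0.001]
contact_force: [-0.4, -0.4, -1.1]
opening: 0.149
grasp_force: 30.0
th now -8.0 turnz total -0.0000 (units)=-0.0 deg | after turn shift units x 0.0893 y 0.0457 z -0.0036 tilt [-0.0026 -0.0002] tcp [0.6403 0.0751 0.2723] t 17.5 q [-0.01  0.5  -0.28  1.53  0.15  1.14 -2.04]
conf 0.76 lateral mm: upper -3.02 lower -3.02 bottom row diff px 0.09999999999999432
```

```bash
python3 -m creep '[[[0.031,0.0152,0],[0,0,0],-0.8],[[0.031,0.0152,0],[0,0,0],-0.8],[[0.0306,0.0153,0],[0,0,0],-0.8],[[0,0,0],[0,0,0],-0.8],[[0,0,0.01],[0,0,0],-0.8],[[0,0,0.01],[0,0,0],-0.8],[[0,0,0.01],[0,0,0],-0.8],[[0,0,0],[0,0,0],-0.8],[[0,0,0],[0,0,0],-0.8],[[0,0,0],[0,0,0],-0.8]]' 30
python3 - <<'E'
from h import *
go(.7044,.0315,.1506,-8)
import held
g=r.grab_frame('side');u,v=proj('side',[.702,.032,.07])[0].astype(int);a=cv2.resize(g[v-35:v+35,u-40:u+40],(400,350),interpolation=cv2.INTER_CUBIC)
g=r.grab_frame('top');u,v=proj('top',[.702,.032,.07])[0].astype(int);b=cv2.resize(g[v-35:v+35,u-40:u+40],(400,350),interpolation=cv2.INTER_CUBIC)
cv2.imwrite('pics/k4.png',np.hstack([a,b]))
E
```

```text
clock: 18.6
eef_pos: [0.7046, 0.0318, 0.2519]
ee_rot: [-0.0, 0.998, -0.07, 0.0]
contact_force: [0.8, -0.5, -1.8]
opening: 0.151
grasp_force: 30.0
th now -8.0 turnz total 0.0000 (units)=0.0 deg | after turn shift units x -0.0002 y 0.0004 z 0.0725 tilt [0.0006 0.0001] tcp [0.7046 0.0318 0.2519] t 18.6 q [ 0.03  0.61 -0.26  1.38  0.16  1.17 -1.95]
conf 0.65 lateral mm: upper -1.63 lower -2.1 bottom row diff px 0.09999999999999432
```

View pics/k4.png

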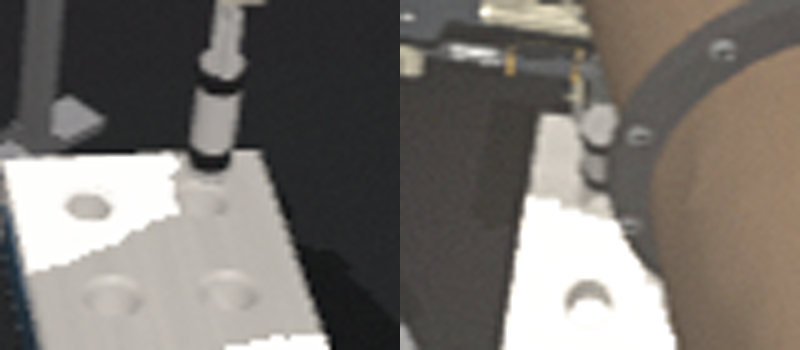

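Side crop: the foot is at (208,180), directly over the well at (208,203). Lower it in.

```bash
python3 -m creep '[[[0,0,0.01],[0,0,0],-0.8],[[0,0,0.01],[0,0,0],-0.8],[[0,0,0.01],[0,0,0],-0.8],[[0,0,0.01],[0,0,0],-0.8],[[0,0,0.01],[0,0,0],-0.8],[[0,0,0.01],[0,0,0],-0.8],[[0,0,0.006],[0,0,0],-0.8],[[0,0,0.005],[0,0,0],-0.8],[[0,0,0],[0,0,0],-0.8],[[0,0,0],[0,0,0],-0.8]]' 30
```

```text
clock: 19.8
eef_pos: [0.7042, 0.0314, 0.1979]
ee_rot: [0.0, 0.998, -0.07, -0.0]
contact_force: [-1.6, -1.7, -3.2]
opening: 0.149
grasp_force: 30.0
```

```bash
python3 -m creep '[[[0,0,0.001],[0,0,0],-0.8],[[0,0,0],[0,0,0],-0.1],[[0,0,0],[0,0,0],-0.1],[[0,0,0],[0,0,0],-0.1],[[0,0,0],[0,0,0],-0.1],[[0,0,-0.02],[0,0,0],-0.1],[[0,0,-0.03],[0,0,0],-0.1],[[0,0,-0.03],[0,0,0],-0.1],[[0,0,-0.035],[0,0,0],-0.1],[[0,0,0],[0,0,0],-0.1]]' 30
python3 - <<'E'
from fit import *
go(.5373,.2814,.235,27)
for n in('side','top'):
    r.grab_frame(n);print(n,[(np.round(d['centre'],3).tolist(),round(d['confidence'],2)) for d in r.spot_in(n,'cartridge0')])
cp=np.vstack([cyl(.011,.045,.12),box(.006,.028,.12,.158),box(.012,.014,.158,.192)])
for xy in((.5373,.2814,.12),(.5076,.339,.12)):
    b=near('side','cartridge0',xy)
    if b: p,c=fit(cp,{'side':b[1]},[xy[0],xy[1],.47],False); print('cart',np.round(p,4),round(c,3))
E
```

```text
clock: 20.8
eef_pos: [0.7063, 0.032, 0.2896]
ee_rot: [-0.001, 0.998, -0.07, 0.004]
contact_force: [0.2, -1.0, 1.2]
opening: 0.453
grasp_force: 0.0
th now -8.0 turnz total -0.0972 (units)=-35.0 deg | after turn shift units x -0.0499 y -0.3986 z 0.0101 tilt [0.0079 0.0011] tcp [0.7063 0.032  0.2896] t 20.8 q [ 0.03  0.59 -0.26  1.33  0.15  1.23 -1.95]
side [([0.505, 0.332, 0.118], 0.79), ([0.533, 0.271, 0.116], 0.62), ([0.699, 0.026, 0.092], 0.48)]
top [([0.504, 0.327, 0.119], 0.52), ([0.532, 0.269, 0.118], 0.46)]
cart [0.5395 0.2794 0.47  ] 0.273
cart [0.5078 0.341  0.47  ] 0.22
```

```bash
python3 -m creep '[[[0,0,0],[0,0,-0.0194],-0.1],[[0,0,0],[0,0,-0.0194],-0.1],[[0,0,0],[0,0,-0.0194],-0.1],[[0,0,0],[0,0,-0.0194],-0.1],[[0,0,0],[0,0,-0.0195],-0.1],[[-0.007,-0.057,0],[0,0,0],-0.1],[[-0.007,-0.057,0],[0,0,0],-0.1],[[-0.007,-0.057,0],[0,0,0],-0.1],[[-0.007,-0.057,0],[0,0,0],-0.1],[[-0.007,-0.057,0],[0,0,0],-0.1]]' 30
python3 -m creep '[[[-0.007,-0.057,0],[0,0,0],-0.1],[[-0.007,-0.057,0],[0,0,0],-0.1],[[0,0,0],[0,0,0],-0.1],[[0,0,0],[0,0,0],-0.1],[[0,0,0],[0,0,0],-0.1],[[0,0,0],[0,0,0],-0.1],[[0,0,0],[0,0,0],-0.1],[[0,0,0],[0,0,0],-0.1],[[0,0,0],[0,0,0],-0.1],[[0,0,0],[0,0,0],-0.1]]' 30
python3 -c "
from h import *
go(.5373,.2820,.180,27)"
```

```text
clock: 22.1
eef_pos: [0.5829, 0.2112, 0.2832]
ee_rot: [0.0, 0.972, 0.233, -0.001]
contact_force: [0.3, 0.0, 0.3]
opening: 0.452
grasp_force: 0.0
clock: 23.1
eef_pos: [0.5362, 0.2815, 0.2838]
ee_rot: [0.0, 0.972, 0.233, -0.0]
contact_force: [0.9, 0.1, -0.5]
opening: 0.449
grasp_force: 0.0
th now 26.9 turnz total -0.0002 (units)=-0.1 deg | after turn shift units x 0.0016 y 0.0000 z 0.0757 tilt [-0.0001 -0.    ] tcp [0.5362 0.2815 0.2838] t 23.1 q [-0.24  0.46 -0.48  1.6   0.23  1.14 -1.87]
```

```bash
python3 -m creep '[[[0.0016,0,0.01],[0,0,0],-0.1],[[0,0,0.02],[0,0,0],-0.1],[[0,0,0.02],[0,0,0],-0.1],[[0,0,0.0253],[0,0,0],-0.1],[[0,0,0],[0,0,0],-0.1],[[0,0,0],[0,0,0],-0.8],[[0,0,0],[0,0,0],-0.8],[[0,0,0],[0,0,0],-0.8],[[0,0,0],[0,0,0],-0.8],[[0,0,0],[0,0,0],-0.8]]' 30
```

```text
clock: 24.1
eef_pos: [0.5375, 0.2821, 0.228]
ee_rot: [0.0, 0.972, 0.233, 0.001]
contact_force: [-0.3, -1.5, 3.1]
opening: 0.148
grasp_force: 30.0
```

```bash
python3 -m creep '[[[0,0,-0.008],[0,0,0],-0.8],[[0,0,-0.0147],[0,0,0],-0.8],[[0,0,0],[0,0,0],-0.8],[[-0.025,0,0],[0,0,0],-0.8],[[-0.03,0,0],[0,0,0],-0.8],[[-0.03,0,0],[0,0,0],-0.8],[[0,0,-0.02],[0,0,0],-0.8],[[0,0,-0.02],[0,0,0],-0.8],[[0,0,0],[0,0,0],-0.8],[[0,0,0],[0,0,0],-0.8]]' 30
python3 -c "
from h import *
import held
go(.60,-.03,.228,-8)
go(.6914,-.0424,.228,-8)
"
```

```text
clock: 25.1
eef_pos: [0.4804, 0.2533, 0.2743]
ee_rot: [-0.0, 0.972, 0.233, 0.0]
contact_force: [0.1, 0.3, -1.9]
opening: 0.146
grasp_force: 30.0
conf 0.55 lateral mm: upper -2.2 lower -2.69 bottom row diff px -0.09999999999999432
th now 27.0 turnz total 0.0971 (units)=35.0 deg | after turn shift units x 0.2109 y 0.3515 z -0.0020 tilt [-0.001  -0.0006] tcp [0.4801 0.2531 0.2735] t 25.2 q [-0.21  0.37 -0.5   1.77  0.2   1.06 -1.88]
th now 27.0 turnz total 0.0971 (units)=35.0 deg | after turn shift units x 0.3338 y 0.3509 z -0.0020 tilt [-0.001  -0.0006] tcp [0.4801 0.2531 0.2735] t 25.2 q [-0.21  0.37 -0.5   1.77  0.2   1.06 -1.88]
```

```bash
python3 -m creep '[[[0,0,0],[0,0,0.0194],-0.8],[[0,0,0],[0,0,0.0194],-0.8],[[0,0,0],[0,0,0.0194],-0.8],[[0,0,0],[0,0,0.0194],-0.8],[[0,0,0],[0,0,0.0195],-0.8],[[0.0301,0.0502,0],[0,0,0],-0.8],[[0.0301,0.0502,0],[0,0,0],-0.8],[[0.0301,0.0502,0],[0,0,0],-0.8],[[0.0301,0.0502,0],[0,0,0],-0.8],[[0.0301,0.0502,0],[0,0,0],-0.8]]' 30
python3 -m creep '[[[0.0301,0.0502,0],[0,0,0],-0.8],[[0.0301,0.0502,0],[0,0,0],-0.8],[[0.04,0,0],[0,0,0],-0.8],[[0.04,0,0],[0,0,0],-0.8],[[0.04,0,0],[0,0,0],-0.8],[[0,0,0],[0,0,0],-0.8],[[0,0,0],[0,0,0],-0.8],[[0,0,0],[0,0,0],-0.8],[[0,0,0],[0,0,0],-0.8],[[0,0,0],[0,0,0],-0.8]]' 30
python3 -c "
from h import *
import held
go(.6934,-.0426,.1506,-8)
"
```

```text
clock: 26.2
eef_pos: [0.5661, 0.0494, 0.2735]
ee_rot: [0.0, 0.998, -0.07, -0.001]
contact_force: [0.8, 0.2, -1.5]
opening: 0.147
grasp_force: 30.0
clock: 27.2
eef_pos: [0.6888, -0.0421, 0.2747]
ee_rot: [0.0, 0.998, -0.07, 0.0]
contact_force: [-0.1, -0.1, -1.0]
opening: 0.151
grasp_force: 30.0
conf 0.77 lateral mm: upper -2.65 lower -2.43 bottom row diff px -0.5999999999999943
conf 0.46 lateral mm: upper -22.23 lower -22.23 bottom row diff px -5.599999999999994
th now -8.0 turnz total 0.0000 (units)=0.0 deg | after turn shift units x 0.0059 y -0.0003 z 0.1028 tilt [ 0.0003 -0.0001] tcp [ 0.689  -0.0422  0.2747] t 27.3 q [ 0.13  0.57 -0.23  1.4   0.14  1.19 -1.83]
```

Down in two stages, watching the force.

```bash
python3 -m creep '[[[0.0059,0,0],[0,0,0],-0.8],[[0,0,0.01],[0,0,0],-0.8],[[0,0,0.01],[0,0,0],-0.8],[[0,0,0.01],[0,0,0],-0.8],[[0,0,0.01],[0,0,0],-0.8],[[0,0,0.005],[0,0,0],-0.8],[[0,0,0.005],[0,0,0],-0.8],[[0,0,0.005],[0,0,0],-0.8],[[0,0,0],[0,0,0],-0.8],[[0,0,0],[0,0,0],-0.8]]' 30
python3 -m creep '[[[0,0,0.008],[0,0,0],-0.8],[[0,0,0.008],[0,0,0],-0.8],[[0,0,0.008],[0,0,0],-0.8],[[0,0,0.008],[0,0,0],-0.8],[[0,0,0.008],[0,0,0],-0.8],[[0,0,0.005],[0,0,0],-0.8],[[0,0,0.003],[0,0,0],-0.8],[[0,0,0.001],[0,0,0],-0.8],[[0,0,0],[0,0,0],-0.8],[[0,0,0],[0,0,0],-0.8]]' 30
```

```text
clock: 28.3
eef_pos: [0.6937, -0.0428, 0.2332]
ee_rot: [0.0, 0.998, -0.07, 0.0]
contact_force: [0.5, 0.2, -0.9]
opening: 0.15
grasp_force: 30.0
clock: 29.3
eef_pos: [0.6942, -0.0429, 0.1981]
ee_rot: [0.0, 0.998, -0.07, 0.001]
contact_force: [-2.7, -0.3, 9.7]
opening: 0.15
grasp_force: 30.0
```

```bash
python3 -m creep '[[[0,0,0],[0,0,0],-0.1],[[0,0,0],[0,0,0],-0.1],[[0,0,0],[0,0,0],-0.1],[[0,0,0],[0,0,0],-0.1],[[0,0,-0.02],[0,0,0],-0.1],[[0,0,-0.03],[0,0,0],-0.1],[[0,0,-0.03],[0,0,0],-0.1],[[0,0,-0.035],[0,0,0],-0.1],[[0,0,0],[0,0,0],-0.1],[[0,0,0],[0,0,-0.0194],-0.1]]' 30
python3 -m creep '[[[0,0,0],[0,0,-0.0194],-0.1],[[0,0,0],[0,0,-0.0194],-0.1],[[0,0,0],[0,0,-0.0194],-0.1],[[0,0,0],[0,0,-0.0195],-0.1],[[-0.0,-0.06,0],[0,0,0],-0.1],[[-0.0,-0.06,0],[0,0,0],-0.1],[[-0.0,-0.06,0],[0,0,0],-0.1],[[-0.0,-0.06,0],[0,0,0],-0.1],[[0,0,0],[0,0,0],-0.1],[[0,0,0],[0,0,0],-0.1]]' 30
python3 -c "
from h import *
go(.508,.3385,.228,27)
for n in('side','top'):
    r.grab_frame(n);print(n,[(np.round(d['centre'],3).tolist(),round(d['confidence'],2)) for d in r.spot_in(n,'cartridge0')])
"
```

```text
clock: 30.3
eef_pos: [0.6942, -0.0427, 0.2847]
ee_rot: [0.0, 1.0, -0.009, 0.001]
contact_force: [1.0, -0.4, -0.9]
opening: 0.451
grasp_force: 0.0
clock: 31.3
eef_pos: [0.6116, 0.1189, 0.2834]
ee_rot: [0.0, 0.972, 0.234, 0.0]
contact_force: [0.5, -0.1, -0.6]
opening: 0.448
grasp_force: 0.0
th now 27.1 turnz total 0.0003 (units)=0.1 deg | after turn shift units x 0.0098 y -0.3236 z 0.0112 tilt [0.0008 0.    ] tcp [0.6116 0.1189 0.2834] t 31.3 q [ 0.01  0.48 -0.42  1.56  0.21  1.15 -1.56]
side [([0.689, -0.048, 0.094], 0.72), ([0.698, 0.023, 0.096], 0.71), ([0.506, 0.329, 0.119], 0.55), ([0.586, 0.222, 0.143], 0.49)]
top [([0.505, 0.326, 0.12], 0.71), ([0.677, -0.135, 0.056], 0.51)]
```

```bash
python3 -m creep '[[[0.0018,-0.054,0],[0,0,0],-0.1],[[0.0016,-0.054,0],[0,0,0],-0.1],[[0.0016,-0.054,0],[0,0,0],-0.1],[[0.0016,-0.054,0],[0,0,0],-0.1],[[0.0016,-0.054,0],[0,0,0],-0.1],[[0.0016,-0.0536,0],[0,0,0],-0.1],[[0,0,0],[0,0,0],-0.1],[[0,0,0],[0,0,0],-0.1],[[0,0,0],[0,0,0],-0.1],[[0,0,0],[0,0,0],-0.1]]' 30
python3 -c "
from h import *
go(.508,.3385,.180,27)
"
```

```text
clock: 32.5
eef_pos: [0.5099, 0.3355, 0.2824]
ee_rot: [0.0, 0.973, 0.232, -0.0]
contact_force: [-0.8, 0.5, 0.2]
opening: 0.452
grasp_force: 0.0
th now 26.8 turnz total -0.0006 (units)=-0.2 deg | after turn shift units x -0.0004 y -0.0047 z 0.0739 tilt [ 0.0002 -0.0009] tcp [0.5099 0.3355 0.2824] t 32.5 q [-0.35  0.47 -0.47  1.59  0.23  1.14 -1.97]
```

```bash
python3 -m creep '[[[0,-0.0047,0.01],[0,0,0],-0.1],[[0,0,0.02],[0,0,0],-0.1],[[0,0,0.02],[0,0,0],-0.1],[[0,0,0.0235],[0,0,0],-0.1],[[0,0,0],[0,0,0],-0.1],[[0,0,0],[0,0,0],-0.8],[[0,0,0],[0,0,0],-0.8],[[0,0,0],[0,0,0],-0.8],[[0,0,0],[0,0,0],-0.8],[[0,0,0],[0,0,0],-0.8]]' 30
```

```text
clock: 33.5
eef_pos: [0.5073, 0.3403, 0.2281]
ee_rot: [0.0, 0.972, 0.233, 0.0]
contact_force: [0.2, -1.9, 4.0]
opening: 0.151
grasp_force: 30.0
```

```bash
python3 -m creep '[[[0,0,-0.008],[0,0,0],-0.8],[[0,0,-0.0147],[0,0,0],-0.8],[[0,0,0],[0,0,0],-0.8],[[-0.025,0,0],[0,0,0],-0.8],[[-0.03,0,0],[0,0,0],-0.8],[[-0.03,0,0],[0,0,0],-0.8],[[0,0,-0.02],[0,0,0],-0.8],[[0,0,-0.02],[0,0,0],-0.8],[[0,0,0],[0,0,0],-0.8],[[0,0,0],[0,0,0],-0.8]]' 30
python3 -c "
from h import *
import held
go(.56,.05,.228,-8)
"
```

```text
clock: 34.5
eef_pos: [0.4503, 0.3116, 0.2744]
ee_rot: [-0.0, 0.972, 0.233, 0.0]
contact_force: [-1.0, -0.5, -1.7]
opening: 0.152
grasp_force: 30.0
conf 0.77 lateral mm: upper -3.99 lower -4.24 bottom row diff px 0.6999999999999886
th now 27.0 turnz total 0.0971 (units)=35.0 deg | after turn shift units x 0.1938 y 0.3246 z -0.0018 tilt [-0.0009 -0.0007] tcp [0.45   0.3113 0.2737] t 34.6 q [-0.33  0.38 -0.5   1.76  0.2   1.06 -2.  ]
```

```bash
python3 -m creep '[[[0,0,0],[0,0,0.0194],-0.8],[[0,0,0],[0,0,0.0194],-0.8],[[0,0,0],[0,0,0.0194],-0.8],[[0,0,0],[0,0,0.0194],-0.8],[[0,0,0],[0,0,0.0195],-0.8],[[0.028,0.0464,0],[0,0,0],-0.8],[[0.028,0.0464,0],[0,0,0],-0.8],[[0.028,0.0464,0],[0,0,0],-0.8],[[0.028,0.0464,0],[0,0,0],-0.8],[[0.028,0.0464,0],[0,0,0],-0.8]]' 30
python3 -m creep '[[[0.028,0.0464,0],[0,0,0],-0.8],[[0.028,0.0464,0],[0,0,0],-0.8],[[0.035,0,0],[0,0,0],-0.8],[[0.035,0,0],[0,0,0],-0.8],[[0.04,0,0],[0,0,0],-0.8],[[0,0,0],[0,0,0],-0.8],[[0,0,0],[0,0,0],-0.8],[[0,0,0],[0,0,0],-0.8],[[0,0,0],[0,0,0],-0.8],[[0,0,0],[0,0,0],-0.8]]' 30
python3 -c "
from h import *
import held
go(.6455,.0398,.1506,-8)
"
```

```text
clock: 35.6
eef_pos: [0.5301, 0.123, 0.2737]
ee_rot: [0.0, 0.998, -0.07, -0.001]
contact_force: [1.0, 0.3, -1.5]
opening: 0.153
grasp_force: 30.0
clock: 36.6
eef_pos: [0.643, 0.0385, 0.2747]
ee_rot: [0.0, 0.998, -0.07, 0.0]
contact_force: [-0.0, 0.1, -2.6]
opening: 0.15
grasp_force: 30.0
conf 0.75 lateral mm: upper -4.79 lower -4.56 bottom row diff px -1.4000000000000057
th now -8.0 turnz total 0.0000 (units)=0.0 deg | after turn shift units x 0.0027 y -0.0022 z 0.1029 tilt [ 0.0003 -0.0001] tcp [0.6433 0.0385 0.2748] t 36.7 q [ 0.01  0.5  -0.24  1.53  0.12  1.13 -1.96]
```

```bash
python3 -m creep '[[[0.004,-0.0022,0],[0,0,0],-0.8],[[0,0,0.01],[0,0,0],-0.8],[[0,0,0.01],[0,0,0],-0.8],[[0,0,0.01],[0,0,0],-0.8],[[0,0,0.01],[0,0,0],-0.8],[[0,0,0.005],[0,0,0],-0.8],[[0,0,0.005],[0,0,0],-0.8],[[0,0,0.005],[0,0,0],-0.8],[[0,0,0],[0,0,0],-0.8],[[0,0,0],[0,0,0],-0.8]]' 30
python3 -m creep '[[[0,0,0.008],[0,0,0],-0.8],[[0,0,0.008],[0,0,0],-0.8],[[0,0,0.008],[0,0,0],-0.8],[[0,0,0.008],[0,0,0],-0.8],[[0,0,0.008],[0,0,0],-0.8],[[0,0,0.005],[0,0,0],-0.8],[[0,0,0.003],[0,0,0],-0.8],[[0,0,0.001],[0,0,0],-0.8],[[0,0,0],[0,0,0],-0.8],[[0,0,0],[0,0,0],-0.8]]' 30
```

```text
clock: 37.7
eef_pos: [0.6465, 0.0393, 0.2331]
ee_rot: [0.0, 0.998, -0.07, -0.0]
contact_force: [-0.5, -0.9, -2.1]
opening: 0.152
grasp_force: 30.0
clock: 38.7
eef_pos: [0.6471, 0.0394, 0.1981]
ee_rot: [0.0, 0.998, -0.07, 0.001]
contact_force: [-5.9, -2.8, 12.1]
opening: 0.149
grasp_force: 30.0
```

All three are seated. Release, and go to the keypad with the gripper shut.

```bash
python3 -m creep '[[[0,0,0],[0,0,0],-0.3],[[0,0,0],[0,0,0],-0.3],[[0,0,0],[0,0,0],-0.3],[[0,0,0],[0,0,0],-0.3],[[0,0,-0.02],[0,0,0],-0.3],[[0,0,-0.03],[0,0,0],-0.3],[[0,0,-0.03],[0,0,0],-0.3],[[0,0,-0.035],[0,0,0],-0.3],[[-0.05,0,0],[0,0,0],-1],[[-0.05,0,0],[0,0,0],-1]]' 10
python3 -m creep '[[[-0.06,0,0],[0,0,0],-1],[[-0.06,0,0],[0,0,0],-1],[[-0.05,0,0],[0,0,0],-1],[[0,0,0],[0,0,-0.023],-1],[[0,0,0],[0,0,-0.023],-1],[[0,0,0],[0,0,-0.023],-1],[[0,0,0],[0,0,-0.023],-1],[[0,0,0],[0,0,-0.023],-1],[[0,0,0],[0,0,-0.023],-1],[[0,0,0],[0,0,-0.023],-1]]' 10
python3 -m creep '[[[0,0,0.05],[0,0,-0.023],-1],[[0,0,0.05],[0,0,-0.023],-1],[[0,0,0.05],[0,0,-0.023],-1],[[0,0,0.02],[0,0,-0.02],-1],[[0,0,0],[0,0,0],-1],[[0,0,0],[0,0,0],-1],[[0,0,0],[0,0,0],-1],[[0,0,0],[0,0,0],-1],[[0,0,0],[0,0,0],-1],[[0,0,0],[0,0,0],-1]]' 10
python3 - <<'E'
from h import *
go(.4415,.071,.0155+.025,82)
g=r.grab_frame('side');u,v=proj('side',[.44,.07,.06])[0].astype(int);a=cv2.resize(g[v-35:v+45,u-45:u+45],(450,400),interpolation=cv2.INTER_CUBIC)
p=np.array(r.read_state()['eef_pos']); print(((proj('side',[[.4415,.071,.034],[.449,.123,.034],[.4337,.0146,.034],[p[0],p[1],p[2]-.066]])-[u-45,v-35])*5).round())
u,v=proj('side',[.67,-.04,.09])[0].astype(int);b=cv2.resize(g[v-60:v+60,u-55:u+50],(350,400),interpolation=cv2.INTER_CUBIC)
cv2.imwrite('pics/p1.png',np.hstack([a,b]))
E
```

```text
clock: 39.7
eef_pos: [0.5726, 0.0503, 0.2845]
ee_rot: [-0.0, 0.998, -0.07, 0.001]
contact_force: [-0.2, 1.2, 0.9]
opening: 0.224
grasp_force: 0.0
clock: 40.7
eef_pos: [0.4465, 0.0679, 0.2839]
ee_rot: [0.0, 0.905, 0.425, 0.001]
contact_force: [-0.8, 0.3, -0.2]
opening: 0.007
grasp_force: 0.0
clock: 41.7
eef_pos: [0.4465, 0.0678, 0.1558]
ee_rot: [0.0, 0.755, 0.656, 0.0]
contact_force: [0.3, 0.7, 0.7]
opening: 0.006
grasp_force: 0.0
th now 82.0 turnz total -0.0001 (units)=-0.0 deg | after turn shift units x 0.0034 y -0.0071 z 0.0910 tilt [ 0.001  -0.0001] tcp [0.4465 0.0678 0.1558] t 41.7 q [ 0.14  0.39 -0.51  2.11  0.29  0.71 -0.7 ]
[[230. 215.]
 [227. 154.]
 [235. 286.]
 [239. 136.]]
```

View pics/p1.png

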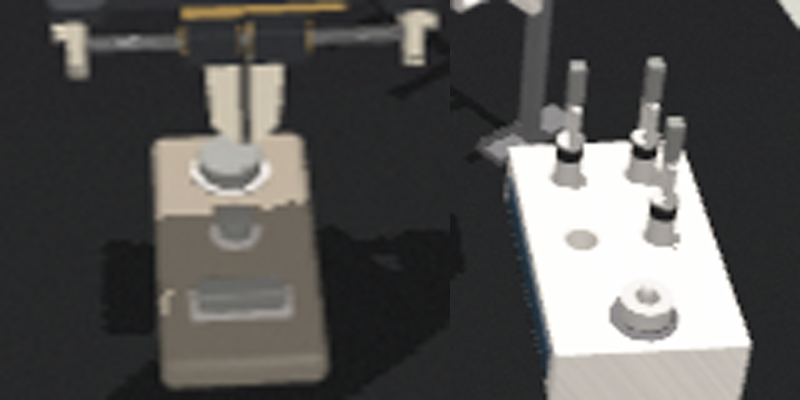

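The crop shows three cartridges standing in their wells, the collar flat, and the fingers shut above the keypad. The keys, at (235,220), (241,288) and (230,157), match the prediction within about 1 px. Press the small key.

```bash
python3 -m creep '[[[0.0034,-0.0071,0.02],[0,0,0],-1],[[0,0,0.025],[0,0,0],-1],[[0,0,0.02],[0,0,0],-1],[[0,0,0.006],[0,0,0],-1],[[0,0,0.004],[0,0,0],-1],[[0,0,0.004],[0,0,0],-1],[[0,0,0.003],[0,0,0],-1],[[0,0,0.001],[0,0,0],-1],[[0,0,0],[0,0,0],-1],[[0,0,0],[0,0,0],-1]]' 10
```

```text
clock: 42.75
eef_pos: [0.4412, 0.071, 0.0937]
ee_rot: [0.0, 0.755, 0.656, 0.0]
contact_force: [-4.7, -0.1, 10.7]
opening: 0.006
grasp_force: 5.2
```

```bash
python3 -m creep '[[[0,0,0.001],[0,0,0],-1],[[0,0,0],[0,0,0],-1],[[0,0,0],[0,0,0],-1],[[0,0,0],[0,0,0],-1],[[0,0,-0.01],[0,0,0],-1],[[0,0,-0.03],[0,0,0],-1],[[0,0,0],[0,0,0],-1],[[-0.038,0,0],[0,0,0],-1],[[-0.038,0,0],[0,0,0],-1],[[0,0,0],[0,0,0],-1]]' 10
python3 -c "
from h import *
go(.4335,.0143,.0277+.019,82)"
```

```text
clock: 43.75
eef_pos: [0.4326, 0.0108, 0.1218]
ee_rot: [0.0, 0.756, 0.654, -0.001]
contact_force: [-0.1, 0.1, -0.7]
opening: 0.004
grasp_force: 0.0
th now 81.7 turnz total -0.0008 (units)=-0.3 deg | after turn shift units x 0.0047 y 0.0005 z 0.0375 tilt [-0.001  -0.0022] tcp [0.4326 0.0108 0.1218] t 43.75 q [ 0.23  0.42 -0.48  2.18  0.34  0.61 -0.64]
```

```bash
python3 -m creep '[[[0.0047,0.0005,0],[0,0,0],-1],[[0,0,0.015],[0,0,0],-1],[[0,0,0.01],[0,0,0],-1],[[0,0,0.005],[0,0,0],-1],[[0,0,0.005],[0,0,0],-1],[[0,0,0.003],[0,0,0],-1],[[0,0,0.001],[0,0,0],-1],[[0,0,0],[0,0,0],-1],[[0,0,0],[0,0,0],-1],[[0,0,0],[0,0,0],-1]]' 10
```

```text
clock: 44.75
eef_pos: [0.4339, 0.0187, 0.0935]
ee_rot: [-0.0, 0.754, 0.656, 0.0]
contact_force: [-4.9, 3.0, 15.9]
opening: 0.004
grasp_force: 7.6
```

```bash
python3 -m creep '[[[0,0,0.0005],[0,0,0],-1],[[0,0,0],[0,0,0],-1],[[0,0,0],[0,0,0],-1],[[0,0,-0.01],[0,0,0],-1],[[0,0,-0.03],[0,0,0],-1],[[0,0,0],[0,0,0],-1],[[0.047,0,0],[0,0,0],-1],[[0.047,0,0],[0,0,0],-1],[[0.046,0,0],[0,0,0],-1],[[0,0,0],[0,0,0],-1]]' 10
python3 -c "
from h import *
go(.4485,.1225,.0277+.019,82)"
```

```text
clock: 45.75
eef_pos: [0.4496, 0.1271, 0.1227]
ee_rot: [-0.001, 0.753, 0.658, 0.002]
contact_force: [0.5, 0.1, -0.3]
opening: 0.005
grasp_force: 0.0
th now 82.3 turnz total 0.0009 (units)=0.3 deg | after turn shift units x -0.0063 y -0.0006 z 0.0387 tilt [0.002  0.0035] tcp [0.4496 0.1271 0.1227] t 45.75 q [-0.02  0.46 -0.48  2.1   0.35  0.65 -0.87]
```

```bash
python3 -m creep '[[[0,0,0],[0,0,0],-1],[[0,0,0.015],[0,0,0],-1],[[0,0,0.01],[0,0,0],-1],[[0,0,0.006],[0,0,0],-1],[[0,0,0.005],[0,0,0],-1],[[0,0,0.003],[0,0,0],-1],[[0,0,0.0015],[0,0,0],-1],[[0,0,0],[0,0,0],-1],[[0,0,0],[0,0,0],-1],[[0,0,0],[0,0,0],-1]]' 10
```

```text
clock: 46.75
eef_pos: [0.4484, 0.1209, 0.0933]
ee_rot: [0.001, 0.755, 0.656, -0.001]
contact_force: [-7.2, -6.9, 27.2]
opening: 0.006
grasp_force: 13.8
```

```bash
python3 -m creep '[[[0,0,0],[0,0,0],-1],[[0,0,0],[0,0,0],-1],[[0,0,-0.01],[0,0,0],-1],[[0,0,-0.04],[0,0,0],-1],[[0,0,-0.06],[0,0,0],-1],[[0,0,-0.06],[0,0,0],-1],[[0,0,-0.03],[0,0,0],-1],[[0,0,0],[0,0,0],-1],[[0,0,0],[0,0,0],-1],[[0,0,0],[0,0,0],-1]]' 10
python3 - <<'E'
from h import *
for q in('collar','cartridge0','solvent_bottle','beaker','puck'):
  for n in('side','top'):
    r.grab_frame(n);print(q,n,[(np.round(d['centre'],3).tolist(),round(d['confidence'],2)) for d in r.spot_in(n,q)][:4])
E
```

```text
clock: 47.75
eef_pos: [0.4483, 0.1216, 0.2412]
ee_rot: [-0.0, 0.755, 0.656, -0.001]
contact_force: [-0.0, 0.1, -0.7]
opening: 0.008
grasp_force: 0.0
collar side [([0.255, -0.395, 0.018], 0.78), ([0.245, -0.247, 0.018], 0.55), ([0.644, -0.138, 0.071], 0.54), ([0.267, -0.315, 0.019], 0.51)]
collar top [([0.65, -0.128, 0.072], 0.59), ([0.246, -0.243, 0.017], 0.59), ([0.269, -0.313, 0.021], 0.51), ([0.254, -0.387, 0.018], 0.45)]
cartridge0 side [([0.639, 0.036, 0.09], 0.81), ([0.688, -0.048, 0.089], 0.63), ([0.696, 0.024, 0.094], 0.56)]
cartridge0 top [([0.7, 0.029, 0.087], 0.71), ([0.639, 0.039, 0.088], 0.65), ([0.689, -0.047, 0.09], 0.62)]
solvent_bottle side [([0.684, -0.354, 0.089], 0.97)]
solvent_bottle top [([0.682, -0.323, 0.099], 0.55)]
beaker side [([0.318, 0.42, 0.049], 0.81)]
beaker top [([0.324, 0.444, 0.04], 0.89), ([0.459, -0.284, 0.022], 0.51), ([0.69, -0.042, 0.087], 0.33), ([0.642, -0.053, 0.056], 0.25)]
puck side [([0.45, -0.296, 0.025], 0.85), ([0.494, -0.374, 0.021], 0.17)]
puck top [([0.457, -0.286, 0.023], 0.61), ([0.323, 0.446, 0.036], 0.52), ([0.65, -0.058, 0.059], 0.45)]
```

Everything reads in place, so I hand in.

```bash
python3 -c "
from station import r
print(r.hand_in())"
```

```text
the job is handed in; nothing more can be done
None
```

I handed the job in at about 48 s of robot time, with no verdict shown: the collar is seated on the post, the three cartridges that were there stand in their own wells, the small, bar and large keys were pressed down in that order, and the bottle and beaker did not move.

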